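# Clamp the link plate in the drilling fixture

### The job

Clamp the blue link plate, which already lies in the nest of the drilling fixture, ready for drilling: with the outside of a finger push the clamp's dark strap round until it stands against its stop pin with its rubber foot over the plate, and only then push the red cam lever all the way down so that the foot bears on the plate. Push only: do not pinch the strap or the lever between the fingers, leave the plate lying where it is in its nest, and do not disturb the other things on the bench. Finish with the strap over, the lever down and the hand clear.

Things in the scene. Friction and masses are not known exactly. Their poses are not given: they have to be found in the camera images.
- fixture: Drilling fixture fixed to the bench: aluminium base, 180 (its x) x 280 (its y) x 15 mm, origin at the centre of its underside. On its +y side low steel rails (tops 29 mm above the bench) form the nest with the blue plate. The clamp's vertical post stands at x = +20, y = -30 mm; the stop pin, 10 mm thick and 76 mm tall, at x = +41, y = +3 mm.
- post_axis (a point): Point on the vertical axis of the clamp post, about which the strap turns, 72 mm above the bench (mid-height of the raised strap). The lever turns with the strap. The lever's twin cams round the pin are 26 mm wide overall and reach 122 mm above the bench.
- strap_end (a point): Point inside the dark steel strap, over its foot: on its centre line, 100 mm from the post axis, at mid-thickness. The strap is a straight level bar, 32 mm wide, 16 mm thick (64 to 80 mm above the bench while raised), from 24 mm behind the post axis to 118 mm in front of it. Here a screw end, 17 mm wide at its nut, sticks up 20 mm above it and the rubber foot hangs below.
- swing (a joint): Angle of the strap about the post, rad. 0: against the stop pin, pointing along the fixture's +y, foot over the plate's middle. Grows as it swings open, counter-clockwise from above (at 1.57 it points along the fixture's -x), up to 2.0. Starts between 1.1 and 1.9. Stiff (about 1.5 N at 80 mm from the post): it stays where it is left.
- cam_pin (a point): Centre of the level pin about which the cam lever turns, 98 mm above the bench, on the post axis. The pin lies square to the strap.
- lever_grip (a point): Point in the lever, mid-thickness, 85 mm from the cam pin. The lever is straight; its red grip, 22 mm wide and 14 mm thick, covers it from 41 to 115 mm from the pin. It lies in the strap's vertical plane and points away from the foot: raised, it leans backwards over the end of the strap behind the post.
- cam_lever (a joint): How far the cam lever is pushed down, rad. 0: fully raised, 65 degrees above level. 1.134: fully down, level, at its stop (grip's top 105 mm above the bench). Starts between 0 and 0.15. Takes about 4 N at 85 mm from the pin, a little more as the foot begins to press; stays where it is left. Pushing it down lowers the strap, in proportion, by 6 mm.
- foot: Black rubber foot under the strap's free end, 18 mm across, 12 mm tall, origin at the centre of its underside, 42.5 mm above the bench while raised (3.5 mm over the plate). It is sprung: with the lever fully down it presses on the plate with about 15 N.
- plate: Loose blue link plate, the workpiece, lying in the nest: 120 (its x) x 66 (its y) x 24 mm, with two 24 mm bores; origin at the centre of its underside, on the fixture's base; its top is 39 mm above the bench.
- drill_bush: Bystander: loose steel drill bush standing on the fixture's base, flanged, 32 mm across, 24 mm tall; origin at the centre of its underside.
- hex_bolt: Bystander: loose dark hex bolt standing on its head on the fixture's base, 24 mm across, 42 mm tall; origin at the centre of its underside.
- motor: Bystander: loose black and silver square stepper motor standing shaft up, 57 x 57 x 72 mm; origin at the centre of its underside.
- oil_bottle: Bystander: loose yellow bottle, 56 mm across, 150 mm tall; origin at the centre of its underside.
- tape_roll: Bystander: loose black roll of tape lying flat, 100 mm across, 24 mm tall; origin at the centre of its underside.
- screwdriver: Bystander: loose screwdriver with orange handle, lying along its own x; origin at the middle of its length, underneath.
- wrench: Bystander: loose steel wrench lying along its own x; origin at the middle of its length, underneath.
- bolt_bin: Bystander: loose blue open bin of bolts, 100 x 150 x 50 mm; origin at the centre of its underside.
Things that resemble listed ones, but are neither listed nor needed, are in the scene too. Of the things shaped like the plate, the blue one is meant.

How it is judged:
By the outcome, as a careful person would: the job done as asked, in the order asked, and still so for the second after the job is handed in, with the robot touching nothing.
It also fails if it takes over 54 s, if anything falls off the work surface, if the arm or the gripper's body presses on something with over 40 N, if the wrist force passes 120 N, or if a joint passes its speed limit or range.

### The arm

A 7-joint arm with a two-finger parallel gripper is mounted at the origin on the work surface. World frame = base frame: x ahead of the robot, y to its left, z up, the work surface at z = 0. Lengths are in m, angles in rad, forces in N, time in s.
With the tool pointing down it reaches from about 0.4 to 0.85 m from the base axis. Payload 6.9 kg.
Tool frame: the origin (TCP) lies midway between the tips of the shut fingers; the grasp point (between the pads) lies behind it (ctrl.pinch_z is the z of the grasp point in the tool frame, in m); z points along the fingers, y is the direction in which the jaws open and shut (so a half turn about z gives the same grasp; the last joint's range is limited). The gripper opens to 85 mm and grips with 20 to 120 N. Pads are 22 mm wide; open, the fingers measure 114 mm over their backs; the gripper's body (76 mm by 85 mm) begins 54 mm behind the grasp point. The pads swing forward as they close: fully open they stand 13 mm farther back than shut.
Start: joints at [-1.091, 0.507, -0.238, 1.5, 0.126, 1.149, -0.155], TCP at [0.228, 0.582, 0.231] pointing down, gripper open.
Joint ranges: [-3.08, 3.08], [-0.24, 2.05], [-1.43, 1.35], [0, 2.5], [-1.52, 4.66], [0.17, 1.96], [-2.89, 2.89]. Speed limits (rad/s): [2.39, 2.39, 3.14, 3.14, 3.14, 3.14, 3.14].

### API

Orientations are given as a unit quaternion [w, x, y, z].
In Python, from station import ctrl, get_state, vision, ticket, models gives the robot as it stands. Calls block until the motion is done:
- ctrl.movep(position, orientation): joint-space move of the TCP to a pose.
- ctrl.movel(position, frame=None, max_speed=0.15): straight line of the TCP; frame=None keeps the orientation; max_speed is the mean speed in m/s.
- ctrl.set_joints(angles): joint-space move.
- ctrl.ungrasp() and ctrl.close_gripper(force=None): open the fingers fully, or close them until they stop; force is the grip in N (None keeps the last).
- ctrl.pause(seconds).
- ctrl.ik(position, orientation): joint angles nearest the present ones, or None.
- get_state(): the state.
- vision.grab_frame(name): name is "side" or "top"; returns (picture, depth): 400x640x3 uint8, blue, green, red; 400x640 float32, m along the optical axis (not along the pixel's ray), 0 where there is no reading.
- vision.camera_info(name): a dict with "mtx" (3x3 intrinsics, pixels), "dist_coeffs" ([k1, k2, p1, p2, k3] as OpenCV has them; the pictures are not rectified), "R" (3x3) and "t" (3): a world point X has camera coordinates R X + t. Camera axes: x right, y down, z forward; pixel columns grow to the right and rows downward; lengths in m; the calibration is good to about 2 mm. A picture is of the moment at which its call begins. camera_info takes no time and is no camera call.
A pose or a line that the arm cannot do raises ctrl.Unreachable and nothing moves.
- ticket.close_job(): hands the job in, once; it reports no verdict.
Trained networks look in the newest picture that a camera, given by its name, has taken for a name from the list of things; names that differ only in an ending like _2 or _b are one class to them, and where a whole thing is asked for, a point or a joint stands for the part that bears it (a point fixed in the world has none). Each returns a list of dicts, best first, with "p" (0 to 1); they miss things now and then, are a little off and sometimes report something else, mostly with a low value. They report only what shows in the picture. A call takes as long as a camera call. They do not tell look-alikes from the thing itself.
- models.recognise(camera, target): "point" ([column, row] in pixels, amid what is visible of it).
- models.masks_of(camera, target): "mask" (400x640 bool, what is visible of it) and "point" ([column, row] in pixels, amid what is visible of it).
The state is a dict: "time": time; "qpos": joint angles; "qd": joint speeds; "tau": joint torques, N m; "tcp_pos": TCP position; "eef_rot": TCP orientation; "contact_force": force on the tool from outside, world axes, zero at the start; "wrist_torque": the same for the moment, N m; "width": finger opening in m.
Only numpy, scipy, OpenCV 4.12 (cv2) and the standard library are available. Lean on these libraries where they do the work, as an engineer would, in place of code of your own. Each camera call takes 0.05 s, during which the arm holds its last target.

## Working session

There is one attempt and no reset: what is moved stays moved. The work goes in short steps, each a Python script; the robot and the scene stay as the last script left them, time stands still between calls to the robot, and variables do not carry over. Pictures are saved under pics/ and viewed, and the job is handed in when it is done.

```bash
ls; mkdir -p pics
python3 - <<'E'
from station import ctrl,get_state,vision
import cv2
s=get_state();print(s['time'],s['tcp_pos'],s['eef_rot'],s['width'],ctrl.pinch_z)
for n in ('side','top'):
    im,d=vision.grab_frame(n);cv2.imwrite(f'pics/{n}0.png',im)
    c=vision.camera_info(n);print(n,c, 'cam pos',-c['R'].T@c['t'])
E
```

```text
pics
0.0 [0.22811014 0.58136227 0.2304396 ] [-1.40835958e-04  1.85787535e-01  9.82589548e-01 -8.67184369e-04] 0.0854211691305502 -0.0187
side {'mtx': array([[474.63931639,   0.        , 320.73574842],
       [  0.        , 474.63931639, 199.47605395],
       [  0.        ,   0.        ,   1.        ]]), 'dist_coeffs': array([-0.03161301,  0.        ,  0.        ,  0.        ,  0.        ]), 'R': array([[ 0.69793391, -0.71613762,  0.00593064],
       [-0.3962352 , -0.39303487, -0.82977181],
       [ 0.59656176,  0.57677596, -0.55807129]]), 't': array([-0.36777215,  0.3373827 ,  1.01849462])} cam pos [-0.21723138 -0.71821552  0.85052439]
top {'mtx': array([[440.40676332,   0.        , 320.62530228],
       [  0.        , 440.40676332, 195.57300911],
       [  0.        ,   0.        ,   1.        ]]), 'dist_coeffs': array([-0.04468104,  0.        ,  0.        ,  0.        ,  0.        ]), 'R': array([[-0.02865094, -0.99958871,  0.00123499],
       [-0.99591654,  0.02843982, -0.08568205],
       [ 0.08561169, -0.00368482, -0.99632177]]), 't': array([0.0249164 , 0.5747042 , 1.40783859])} cam pos [0.45254385 0.0137493  1.4518713 ]
```

View pics/side0.png

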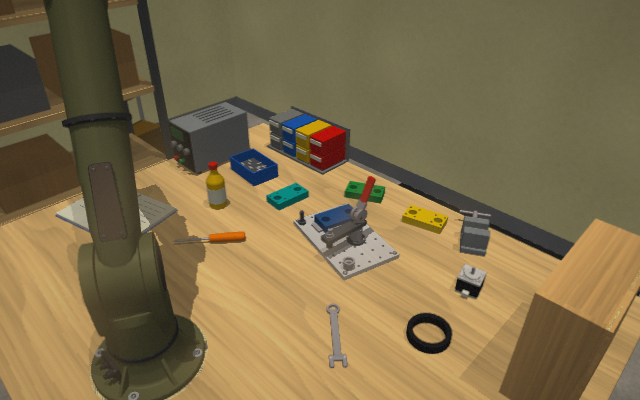

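View pics/top0.png

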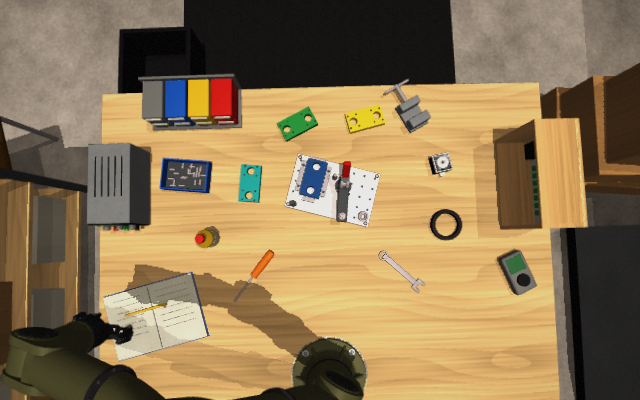

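```bash
cat > h.py <<'E'
import numpy as np, cv2
from station import ctrl,get_state,vision,models
C={n:vision.camera_info(n) for n in('side','top')}
def px2w(n,uv,z):
    c=C[n];p=cv2.undistortPoints(np.array(uv,float).reshape(-1,1,2),c['mtx'],c['dist_coeffs']).reshape(-1,2)
    r=np.c_[p,np.ones(len(p))]@c['R'];o=-c['R'].T@c['t']
    return o+r*((z-o[2])/r[:,2])[:,None]
def w2px(n,X):
    c=C[n];return cv2.projectPoints(np.array(X,float).reshape(-1,3),cv2.Rodrigues(c['R'])[0],c['t'],c['mtx'],c['dist_coeffs'])[0].reshape(-1,2)
def tri(uvs,uvt):
    A=[];b=[]
    for n,uv in(('side',uvs),('top',uvt)):
        c=C[n];p=cv2.undistortPoints(np.array(uv,float).reshape(1,1,2),c['mtx'],c['dist_coeffs']).ravel()
        d=c['R'].T@np.r_[p,1];d/=np.linalg.norm(d);P=np.eye(3)-np.outer(d,d);o=-c['R'].T@c['t'];A.append(P);b.append(P@o)
    return np.linalg.solve(sum(A),sum(b))
def cloud(n,d,mask=None):
    v,u=np.nonzero((d>0)&(mask if mask is not None else True))
    c=C[n];p=cv2.undistortPoints(np.c_[u,v].astype(float).reshape(-1,1,2),c['mtx'],c['dist_coeffs']).reshape(-1,2)
    z=d[v,u];return (np.c_[p,np.ones(len(p))]*z[:,None]-c['t'])@c['R']
E
python3 - <<'E'
from h import *
for n in('side','top'):
    im,d=vision.grab_frame(n)
    np.save(f'{n}.npy',d)
    x0,y0,x1,y1=((280,165,410,285) if n=='side' else (275,140,395,235))
    cv2.imwrite(f'pics/{n}z.png',cv2.resize(im[y0:y1,x0:x1],None,fx=6,fy=6,interpolation=cv2.INTER_CUBIC)[:600,:800])
    for t in('fixture','plate','swing','cam_lever','strap_end','lever_grip','post_axis','cam_pin','foot','drill_bush','hex_bolt'):
        r=models.masks_of(n,t);r2=models.recognise(n,t)
        print(n,t,[(round(q['p'],2),np.round(q['point'],1),int(q['mask'].sum())) for q in r[:3]],[(round(q['p'],2),np.round(q['point'],1)) for q in r2[:3]])
        if r:np.save(f'm_{n}_{t}.npy',r[0]['mask'])
print(get_state()['time'])
E
```

```text
side fixture [(0.93, array([354.5, 240.7]), 3848), (0.49, array([347.9, 258.9]), 106)] [(0.94, array([351.4, 242.4]))]
side plate [(0.69, array([334.3, 216.2]), 608), (0.68, array([423.9, 218.2]), 847), (0.65, array([361.9, 192.5]), 506)] [(0.91, array([426.4, 216. ])), (0.82, array([334.2, 215.4])), (0.67, array([287.2, 196.2]))]
side swing [(0.91, array([354.7, 220.2]), 1059)] [(0.69, array([352.1, 219.5])), (0.61, array([214.6, 189.1])), (0.34, array([340. , 231.4]))]
side cam_lever [(0.82, array([363.9, 204.6]), 492), (0.69, array([335.9, 233.1]), 551)] [(0.63, array([362.2, 203.2]))]
side strap_end [(0.89, array([340.8, 230.7]), 528)] [(0.83, array([339.6, 233.3])), (0.63, array([362.5, 204.7]))]
side lever_grip [(0.92, array([364.8, 202.8]), 468)] [(0.7, array([361.7, 201.2]))]
side post_axis [(0.69, array([353.3, 220.2]), 1058), (0.44, array([342.4, 231.2]), 586)] [(0.85, array([353.1, 220.3])), (0.55, array([470.1, 280.1]))]
side cam_pin [(0.65, array([355.9, 223.5]), 954)] [(0.77, array([355.6, 222.9]))]
side foot [] []
side drill_bush [(0.42, array([345.6, 259.7]), 115)] [(
[... 546 characters left out ...]
]))]
top cam_lever [(0.5, array([345. , 175.4]), 198)] [(0.55, array([344.6, 175.6]))]
top strap_end [(0.82, array([339.2, 201.1]), 343)] [(0.56, array([338.3, 198.4]))]
top lever_grip [(0.61, array([346.7, 175.9]), 203), (0.38, array([436. , 230.5]), 345)] [(0.65, array([345.3, 177.2])), (0.42, array([442. , 161.1]))]
top post_axis [(0.62, array([343.2, 192.7]), 531)] [(0.82, array([345.7, 195.8]))]
top cam_pin [(0.95, array([340.3, 191.3]), 590)] [(0.63, array([342.6, 189.8]))]
top foot [(0.54, array([456.8, 218.7]), 325)] []
top drill_bush [(0.23, array([340.3, 189.6]), 576)] [(0.53, array([364.7, 215.7]))]
top hex_bolt [] [(0.59, array([312.1, 174.2])), (0.43, array([345.4, 196.7]))]
2.4
```

View pics/sidez.png

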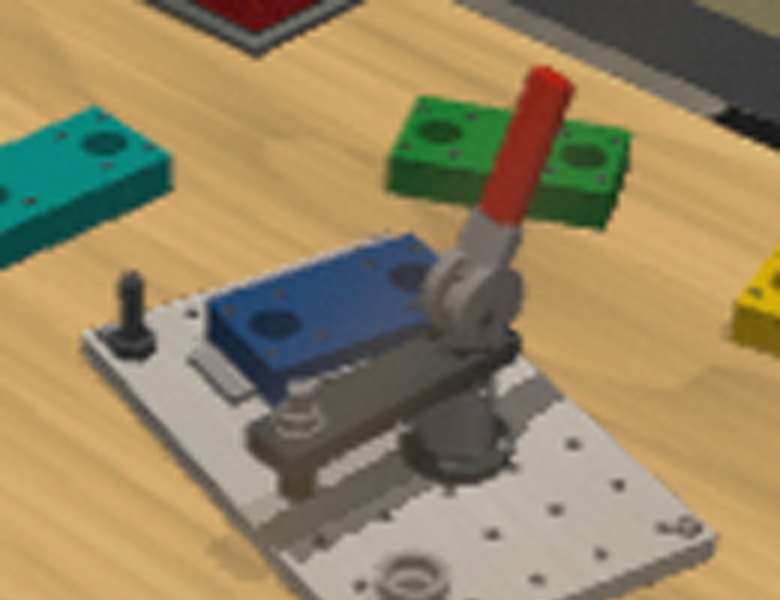

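View pics/topz.png

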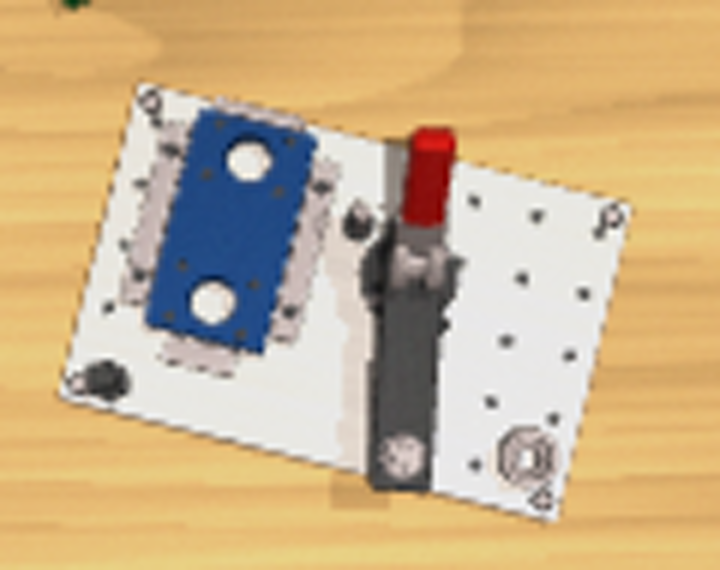

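Run:
```python
from h import *
# fixture pose from top depth: points with z in 10..20 mm near
for n in('top','side'):
    d=np.load(n+'.npy');P=cloud(n,d)
    w=P[(abs(P[:,2])<0.01)&(abs(P[:,0]-.55)<.2)&(abs(P[:,1])<.25)];print(n,'table z',np.median(w[:,2]),w[:,2].std())
    m=np.load(f'm_{n}_fixture.npy');F=cloud(n,d,m)
    print('fix',np.percentile(F[:,2],[5,25,50,75,95]))
    for lo in (0.008,):
        q=F[(F[:,2]>lo)&(F[:,2]<.024)];r=cv2.minAreaRect(q[:,:2].astype(np.float32)*1000);print(r)
    for t in('swing','lever_grip','plate','strap_end'):
        m=np.load(f'm_{n}_{t}.npy');q=cloud(n,d,m)
        print(t,len(q),np.median(q,0).round(4),np.percentile(q[:,2],[5,50,95]).round(3))
```

```text
top table z 0.0010316922179797487 0.003172326411636959
fix [0.01074523 0.01446466 0.01725987 0.02357537 0.11586954]
((595.357421875, -30.07415771484375), (280.4686584472656, 181.03204345703125), 74.42443084716797)
swing 580 [ 0.5767 -0.061   0.0844] [0.077 0.084 0.198]
lever_grip 203 [ 0.628  -0.0664  0.1577] [0.114 0.158 0.203]
plate 717 [0.8158 0.0792 0.0241] [0.007 0.024 0.029]
strap_end 341 [ 0.5417 -0.0575  0.0809] [0.076 0.081 0.089]
side table z -0.0025294703648567926 0.0028669786551242344
fix [0.00537999 0.01131544 0.01326358 0.06502688 0.14174828]
((590.242919921875, -27.77508544921875), (286.35479736328125, 182.64755249023438), 74.90105438232422)
swing 1053 [ 0.592  -0.0655  0.0809] [0.044 0.081 0.186]
lever_grip 464 [ 0.6162 -0.0699  0.1299] [0.089 0.13  0.194]
plate 606 [0.6123 0.0353 0.0354] [0.021 0.035 0.039]
strap_end 526 [ 0.5404 -0.0625  0.076 ] [0.052 0.076 0.085]
```

Run:
```python
from h import *
z=lambda n,l:[(x/6+(280 if n=='side' else 275)-.0,y/6+(165 if n=='side' else 140)) for x,y in l]
c=px2w('top',z('top',[(138,82),(632,205),(553,523),(58,398)]),.015)[:,:2];print('top corners',c.round(4),c.mean(0))
s=px2w('side',z('side',[(85,338),(716,540)]),.015)[:,:2];print('side L,R corners',s.round(4),)
yf=(c[0]+c[3]-c[1]-c[2]);print('yaw of y_f deg',np.degrees(np.arctan2(yf[1],yf[0])),np.linalg.norm(c[0]-c[1]),np.linalg.norm(c[1]-c[2]))
xf=(c[0]+c[1]-c[2]-c[3]);print('x_f deg',np.degrees(np.arctan2(xf[1],xf[0])))
print('screw top tri',tri(*[z('side',[(300,400)])[0],z('top',[(402,455)])[0]]))
print('lever tip tri',tri(*[z('side',[(550,78)])[0],z('top',[(432,140)])[0]]))
print('pin tri',tri(*[z('side',[(472,298)])[0],z('top',[(412,270)])[0]]))
# strap mask principal axis on top at z=.08
d=np.load('top.npy');m=np.load('m_top_strap_end.npy')
v,u=np.nonzero(m);P=px2w('top',np.c_[u,v],.08);r=cv2.minAreaRect(P[:,:2].astype(np.float32)*1000);print(r,cv2.boxPoints(r))
```

```text
top corners [[ 0.717   0.0792]
 [ 0.6411 -0.1901]
 [ 0.4684 -0.1401]
 [ 0.5441  0.1269]] [ 0.59265973 -0.03103176]
side L,R corners [[ 0.5379  0.1203]
 [ 0.6331 -0.1921]]
yaw of y_f deg 74.21897266143137 0.2797310216528961 0.17973995975411977
x_f deg -15.784346071607445
screw top tri [ 0.5045487  -0.05527464  0.09075002]
lever tip tri [ 0.65035562 -0.06843703  0.19720432]
pin tri [ 0.6014795  -0.06550994  0.10060922]
((540.5850830078125, -57.6139030456543), (32.13203048706055, 104.4910888671875), 84.49524688720703) [[487.03928  -68.593994]
 [591.04846  -78.61765 ]
 [594.13086  -46.633812]
 [490.1217   -36.610153]]
```

```bash
cat >> h.py <<'E'
POST=np.array([.602,-.066])
def q(deg): a=np.radians(deg)/2; return np.array([0,np.cos(a),np.sin(a),0])
def sp(phi,r,off,z,post=POST):  # strap pointing at phi deg; off on ccw side of centre line
    a=np.radians(phi);e=np.array([np.cos(a),np.sin(a)]);n=np.array([-e[1],e[0]])
    return np.r_[post+r*e+off*n,z]
E
python3 - <<'E'
from h import *
for k in (0,180,-180):
    for phi,r,off,z in((174,62,45,.25),(174,62,45,.066),(174,62,31,.066),(124,62,31,.066),(74,62,31,.066),(74,62,31,.3),(74,-23,0,.187),(74,-84,0,.105)):
        j=ctrl.ik(sp(phi,r/1e3,off/1e3,z),q(phi+k)); print(k,phi,r,None if j is None else np.round(j,2))
# bystander positions for check
print('bush',px2w('top',[(525/6+275,455/6+140)],.039),'bolt',px2w('top',[(105/6+275,380/6+140)],.05))
print(sp(174,.062,.045,.25),sp(74,.062,.031,.066),sp(74,-.084,0,.1))
E
```

```text
0 174 62 [ 0.01  0.37  0.2   1.68 -0.08  1.1   1.7 ]
0 174 62 [ 0.19  0.57 -0.07  1.92  0.06  0.65  1.55]
0 174 62 [ 0.18  0.57 -0.09  1.92  0.08  0.65  1.51]
0 124 62 [-0.04  0.57  0.07  1.93 -0.07  0.65  0.67]
0 74 62 [-0.23  0.64  0.29  1.8  -0.26  0.73 -0.08]
0 74 62 [-0.31  0.43  0.43  1.49 -0.18  1.27 -0.15]
0 74 -23 [-0.14  0.53  0.4   1.63 -0.23  1.02  0.05]
0 74 -84 [-0.01  0.61  0.34  1.75 -0.26  0.83  0.18]
180 174 62 [-0.27  0.42  0.63  1.69 -0.27  1.12 -1.24]
180 174 62 [-0.19  0.64  0.53  1.92 -0.48  0.71 -1.05]
180 174 62 [-0.22  0.63  0.53  1.92 -0.48  0.71 -1.07]
180 124 62 [-0.62  0.88  1.15  1.93 -0.97  1.02 -1.56]
180 74 62 [ 0.27  0.66 -0.51  1.8   0.43  0.79  2.41]
180 74 62 [ 0.18  0.41 -0.35  1.48  0.14  1.27  2.68]
180 74 -23 [ 0.33  0.52 -0.36  1.63  0.2   1.03  2.77]
180 74 -84 [ 0.45  0.61 -0.39  1.74  0.29  0.85  2.8 ]
-180 174 62 [-0.27  0.42  0.63  1.69 -0.27  1.12 -1.24]
-180 174 62 [-0.19  0.64  0.53  1.92 -0.48  0.71 -1.05]
-180 174 62 [-0.22  0.63  0.53  1.92 -0.48  0.71 -1.07]
-180 124 62 [-0.62  0.88  1.15  1.93 -0.97  1.02 -1.56]
-180 74 62 [ 0.27  0.66 -0.51  1.8   0.43  0.79  2.41]
-180 74 62 [ 0.18  0.41 -0.35  1.48  0.14  1.27  2.68]
-180 74 -23 [ 0.33  0.52 -0.36  1.63  0.2   1.03  2.77]
-180 74 -84 [ 0.45  0.61 -0.39  1.74  0.29  0.85  2.8 ]
bush [[ 0.50487941 -0.1239373   0.039     ]] bolt [[0.550725   0.09897156 0.05      ]]
[ 0.53563586 -0.10427272  0.25      ] [0.5892904  0.00214298 0.066     ] [ 0.57884646 -0.14674598  0.1       ]
```

Run:
```python
from h import *
ctrl.close_gripper()
ctrl.movel([.228,.581,.30],max_speed=.2)
ctrl.movep(sp(174,.062,.05,.27),q(174))
s=get_state();print(s['time'],s['tcp_pos'],s['eef_rot'],s['width'],s['contact_force'])
for n in('top','side'):
    im,d=vision.grab_frame(n);cv2.imwrite(f'pics/{n}1.png',im)
```

```text
6.325 [ 0.53540737 -0.10823265  0.26992816] [-1.01079419e-05  5.15930357e-02  9.98668170e-01  2.11516293e-04] 0.00022384002244956114 [0.09712357 0.50905393 0.72370055]
```

View pics/side1.png

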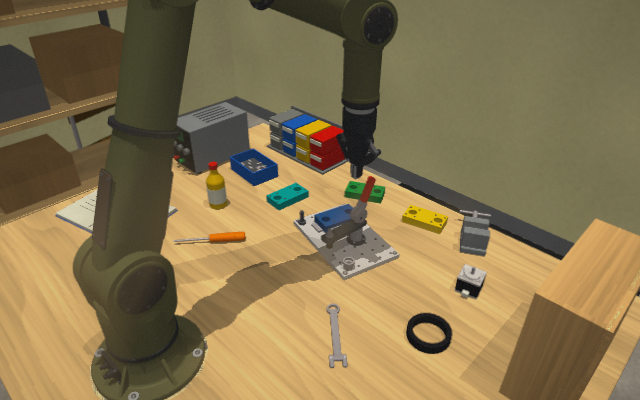

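View pics/top1.png

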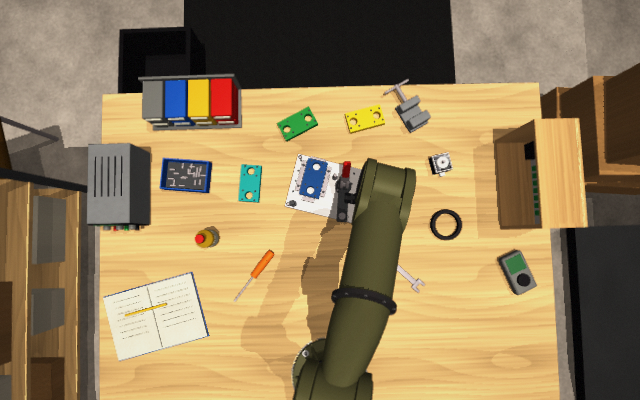

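Run:
```python
from h import *
print(w2px('side',get_state()['tcp_pos']))
im=cv2.imread('pics/side1.png');cv2.imwrite('pics/side1z.png',cv2.resize(im[100:220,300:430],None,fx=5,fy=5,interpolation=cv2.INTER_CUBIC))
ctrl.movel(sp(174,.062,.05,.067),max_speed=.15)
s=get_state();b=s['contact_force'];print(s['time'],s['tcp_pos'],b)
for off in (.04,.036,.033,.031,.029,.027,.025):
    ctrl.movel(sp(174,.062,off,.067),max_speed=.04)
    s=get_state();f=s['contact_force']-b;print(off,s['time'],s['tcp_pos'].round(4),f.round(2))
    if np.hypot(*f[:2])>1.2:break
```

```text
[[356.65534374 175.79395511]]
7.925 [ 0.53559604 -0.10937864  0.06770668] [-0.97287021 -1.18632767  0.0234795 ]
0.04 8.325 [ 0.5363 -0.0988  0.0672] [1.13 1.02 0.03]
```

View pics/side1z.png

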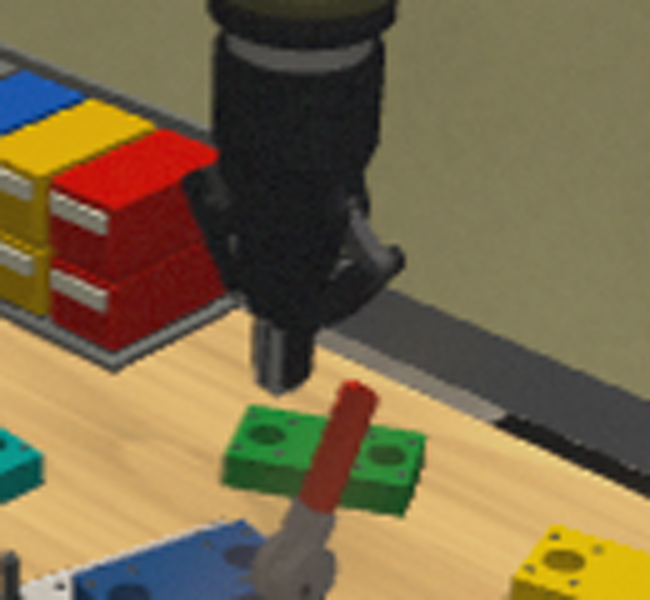

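Run:
```python
from h import *
ctrl.pause(.2)
b=get_state()['contact_force'];print(b)
for off in (.037,.034,.032,.030,.028,.026,.024,.022):
    ctrl.movel(sp(174,.062,off,.067),max_speed=.03)
    s=get_state();f=s['contact_force']-b;print(off,s['time'],s['tcp_pos'].round(4),f.round(2))
    if f[1]<-1.2:break
```

```text
[-0.41391314 -0.07617045  1.01173489]
0.037 8.775 [ 0.5365 -0.0961  0.0669] [ 0.38 -0.35 -1.35]
0.034 9.025 [ 0.5368 -0.093   0.067 ] [-0.04  0.22 -1.58]
0.032 9.275 [ 0.537  -0.0912  0.067 ] [ 1.06 -0.28 -0.89]
0.03 9.525 [ 0.5372 -0.0891  0.067 ] [ 0.92  0.29 -0.68]
0.028 9.775 [ 0.5374 -0.0872  0.067 ] [ 0.08 -0.12 -0.33]
0.026 10.025 [ 0.5377 -0.0853  0.067 ] [ 0.09  1.03 -0.53]
0.024 10.275 [ 0.5376 -0.0835  0.067 ] [-0.92 -0.19 -0.44]
0.022 10.525 [ 0.5377 -0.0814  0.0669] [-0.87 -1.12 -0.16]
```

Run:
```python
from h import *
im,d=vision.grab_frame('side');cv2.imwrite('pics/side2z.png',cv2.resize(im[120:280,280:420],None,fx=5,fy=5,interpolation=cv2.INTER_CUBIC)[-600:])
f=[]
for i in range(6):
    f.append(get_state()['contact_force']);ctrl.pause(.02)
print(np.round(f,2))
```

```text
[[-1.78 -1.56  0.41]
 [-1.46 -1.38  0.89]
 [-2.03 -1.98  0.42]
 [-1.42 -2.7  -0.06]
 [-2.26 -2.22  0.99]
 [-1.34 -1.8   0.54]]
```

View pics/side2z.png

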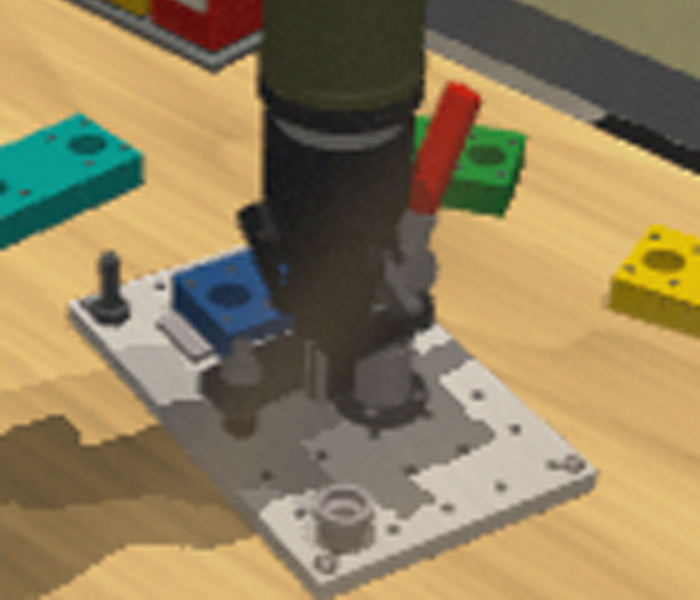

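Run:
```python
from h import *
for phi in (162,149,136,123,110,97,86):
    ctrl.movel(sp(phi,.064,.024,.067),q(phi),max_speed=.05)
    s=get_state();print(phi,s['time'],s['tcp_pos'].round(4),s['contact_force'].round(2))
    if np.linalg.norm(s['contact_force'])>10:break
for n in ('side','top'):
    im,d=vision.grab_frame(n)
    c=im[120:280,280:420] if n=='side' else im[130:240,260:400]
    cv2.imwrite(f'pics/{n}3z.png',cv2.resize(c,None,fx=5,fy=5,interpolation=cv2.INTER_CUBIC)[-600:])
```

```text
162 11.0833 [ 0.5341 -0.0686  0.0671] [-0.9   0.2  -0.17]
149 11.5417 [ 0.535  -0.0537  0.067 ] [0.12 0.37 0.44]
136 12.0 [ 0.5394 -0.0391  0.067 ] [-0.22  0.31  0.74]
123 12.4583 [ 0.5471 -0.0259  0.067 ] [ 0.09 -0.03 -0.58]
110 12.9167 [ 0.5576 -0.0146  0.067 ] [-0.54  0.02  1.03]
97 13.375 [ 0.5703 -0.0059  0.067 ] [ 0.06 -0.9  -0.08]
86 13.7833 [ 0.5824 -0.0009  0.067 ] [-0.87  0.2  -0.77]
```

View pics/side3z.png

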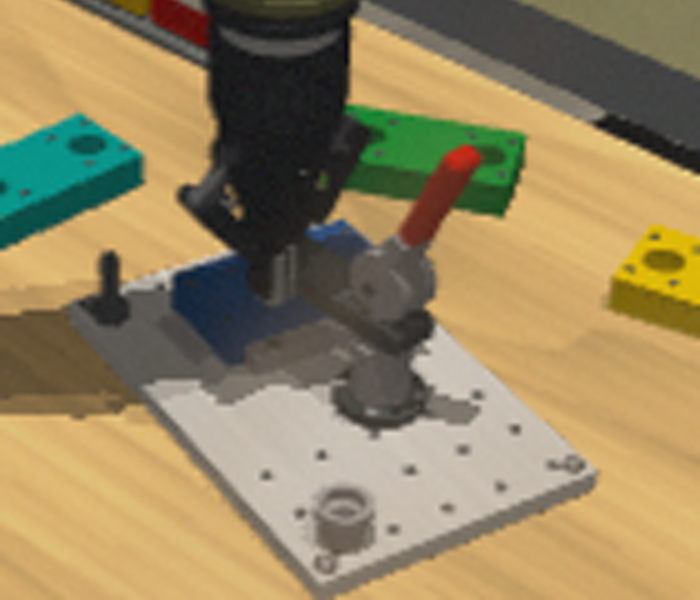

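View pics/top3z.png

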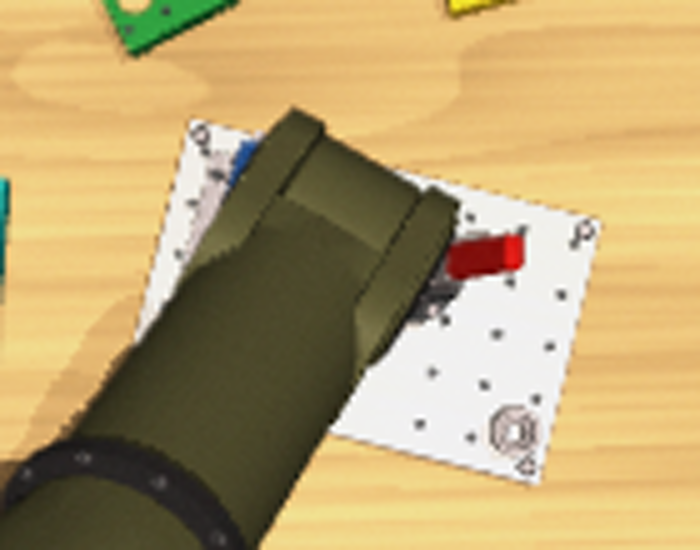

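Run:
```python
from h import *
def F():
    f=[]
    for i in range(5): f.append(get_state()['contact_force']);ctrl.pause(.01)
    return np.mean(f,0)
print(F().round(2))
for phi in (82,79,76.5,74,72,70,68,66,64):
    ctrl.movel(sp(phi,.064,.024,.067),q(max(phi,74.2)),max_speed=.04)
    s=get_state();f=F();a=np.radians(74.2);fx=f[0]*np.sin(a)-f[1]*np.cos(a)
    print(phi,round(s['time'],2),s['tcp_pos'].round(4),f.round(2),round(fx,2))
    if fx<-6:break
im,d=vision.grab_frame('side')
c=im[120:280,280:420]
cv2.imwrite(f'pics/side4z.png',cv2.resize(c,None,fx=5,fy=5,interpolation=cv2.INTER_CUBIC)[-600:])
im,d=vision.grab_frame('top');c=im[130:240,260:400]
cv2.imwrite(f'pics/top4z.png',cv2.resize(c,None,fx=5,fy=5,interpolation=cv2.INTER_CUBIC)[-600:])
```

```text
[ 0.32 -0.68  0.25]
82 14.19 [0.587  0.0006 0.067 ] [-0.44  1.08  0.41] -0.71
79 14.48 [0.5905 0.0015 0.0669] [-1.    1.28  0.68] -1.31
76.5 14.78 [0.5936 0.002  0.067 ] [-0.64  1.79  0.96] -1.1
74 15.07 [0.5953 0.0024 0.0669] [-5.19  1.98  3.21] -5.54
72 15.36 [0.5957 0.0024 0.0667] [-10.86   1.79   7.34] -10.93
```

View pics/side4z.png

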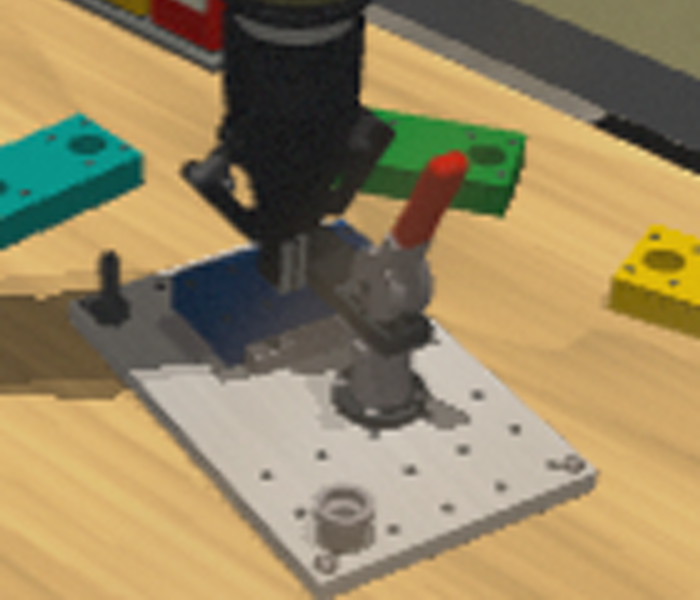

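View pics/top4z.png

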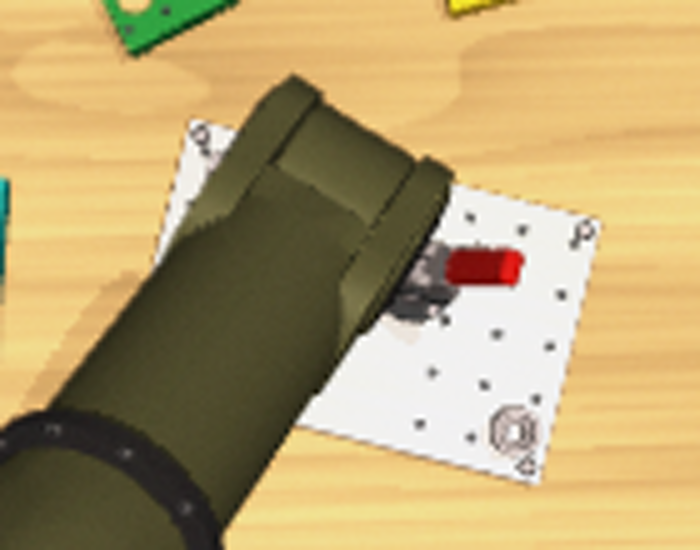

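Run:
```python
from h import *
ctrl.movel(sp(74.2,.064,.055,.067),max_speed=.1)
ctrl.movel(sp(74.2,.064,.055,.27),max_speed=.2)
ctrl.movel(sp(74.2,.10,.20,.27),max_speed=.2)
for n in ('side','top'):
    im,d=vision.grab_frame(n);np.save(f'{n}5.npy',d)
    r=models.masks_of(n,'swing');print(n,[(x['p'],x['point'],x['mask'].sum()) for x in r[:2]])
    if r:np.save(f'm5_{n}.npy',r[0]['mask'])
    c=im[120:280,280:420] if n=='side' else im[130:240,260:400]
    cv2.imwrite(f'pics/{n}5z.png',cv2.resize(c,None,fx=5,fy=5,interpolation=cv2.INTER_CUBIC)[-600:])
print(get_state()['time'])
```

```text
side [(0.33, [356.1, 210.9], np.int64(628))]
top [(0.67, [334.8, 179.0], np.int64(567)), (0.59, [351.3, 183.1], np.int64(176))]
18.25
```

View pics/side5z.png

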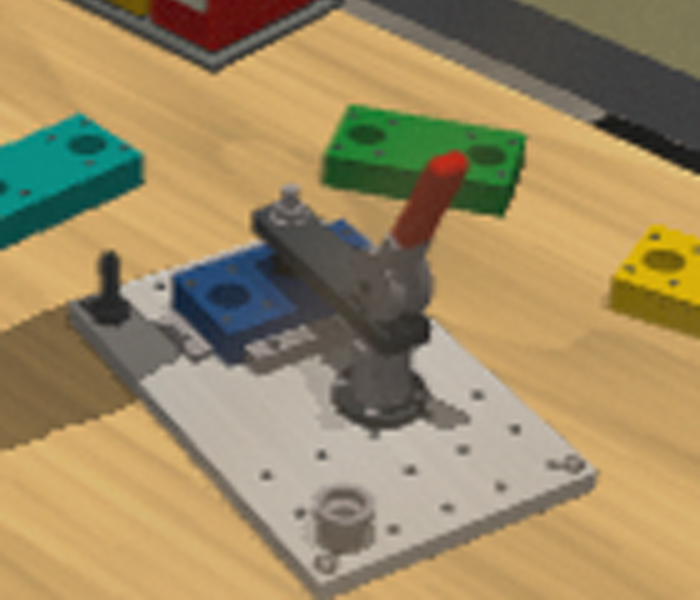

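View pics/top5z.png

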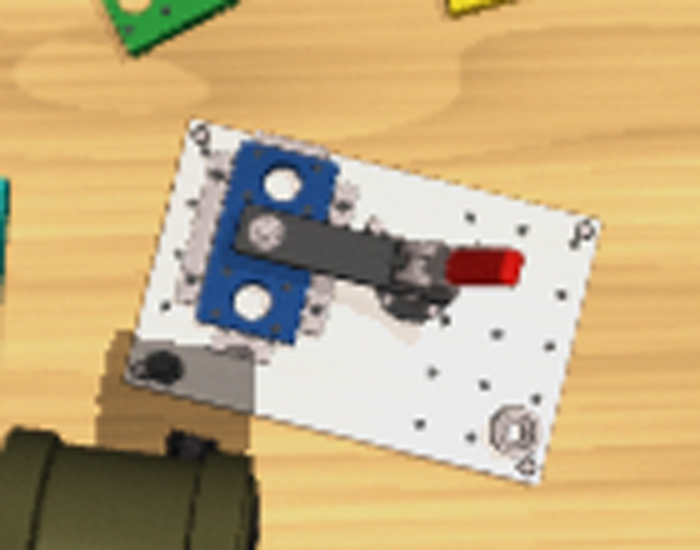

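Run:
```python
from h import *
S=lambda x,y:(x/5+280,y/5+160);T=lambda x,y:(x/5+260,y/5+130)
sc=tri(S(291,190),T(265,228));print('screw top',sc)
lt=tri(S(450,158),T(516,266));print('lever tip',lt)
d=sc[:2]-lt[:2];print('dir',np.degrees(np.arctan2(d[1],d[0])), np.linalg.norm(d))
c=px2w('top',[T(191,119),T(600,217),T(543,484),T(124,380)],.015)[:,:2];print(c.mean(0))
print('plate top centre',px2w('top',[T(283,184),T(253,301)],.039))
for th in (60,65):
    u=-np.array([np.cos(np.radians(74.2)),np.sin(np.radians(74.2))]);t=np.radians(th)
    P=np.r_[POST+u*.115*np.cos(t),.098+.115*np.sin(t)];print(th,P,(w2px('side',P)-[280,160])*5,(w2px('top',P)-[260,130])*5)
```

```text
screw top [0.6312812  0.03127882 0.09550607]
lever tip [ 0.59062576 -0.11204953  0.20175584]
dir 74.16388192485607 0.1489828174652752
[ 0.5937201  -0.03223958]
plate top centre [[0.66781469 0.01887572 0.039     ]
 [0.59224694 0.04032764 0.039     ]]
60 [ 0.58634389 -0.12132753  0.19759292] [[462.29989075 174.97895317]] [[529.28637785 276.18119433]]
65 [ 0.58876688 -0.11276485  0.2022254 ] [[452.69609678 158.78864056]] [[515.00025004 271.50251656]]
```

```bash
cat >> h.py <<'E'
PB=np.array([.603,-.0658])
def lp(th,r=.095,back=0):
    t=np.radians(th);u=r*np.cos(t)-.007*np.sin(t)-.011-back;z=.098+r*np.sin(t)+.007*np.cos(t)
    return sp(74.2,-u,0,z,PB)
def F():
    f=[]
    for i in range(4): f.append(get_state()['contact_force']);ctrl.pause(.01)
    return np.mean(f,0)
E
python3 - <<'E'
from h import *
p=lp(66,back=.012)
ctrl.movel(np.r_[p[:2],.27],max_speed=.25)
ctrl.movel(p,max_speed=.15);ctrl.pause(.15)
print(get_state()['time'],get_state()['tcp_pos'],F())
im,d=vision.grab_frame('side')
c=im[100:260,280:420]
cv2.imwrite(f'pics/side6z.png',cv2.resize(c,None,fx=5,fy=5,interpolation=cv2.INTER_CUBIC)[:600])
E
```

```text
20.1667 [ 0.60101161 -0.07491329  0.18887228] [-0.2249389  -0.2969816  -0.68764671]
```

View pics/side6z.png

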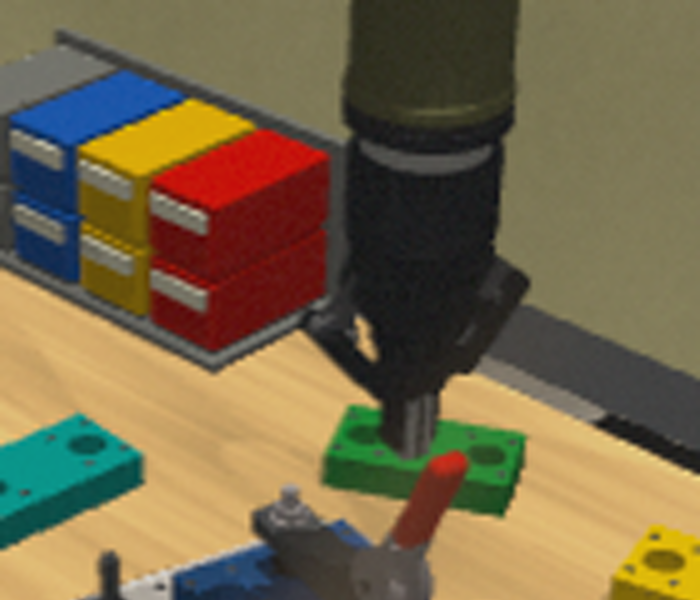

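Finger tip at about (415,455) stands just behind the red grip (450,465), on the foot side, as planned. Pushing the lever along its arc.

Run:
```python
from h import *
e=-np.array([np.cos(np.radians(74.2)),np.sin(np.radians(74.2))])
for th in (65,60,53,45,37,29,21,13,7,3,1,0):
    ctrl.movel(lp(th),max_speed=.05)
    f=F();s=get_state();print(th,round(s['time'],2),s['tcp_pos'].round(4),f.round(2),'along u',round(f[:2]@e,2))
    if np.linalg.norm(f)>30:break
im,d=vision.grab_frame('side')
c=im[130:290,280:420]
cv2.imwrite(f'pics/side7z.png',cv2.resize(c,None,fx=5,fy=5,interpolation=cv2.INTER_CUBIC)[:600])
```

```text
65 20.71 [ 0.5967 -0.0883  0.1871] [-0.35 -0.39 -0.26] along u 0.48
60 21.06 [ 0.5945 -0.0956  0.1836] [0.09 0.24 0.02] along u -0.25
53 21.48 [ 0.5916 -0.1056  0.1779] [-0.03  0.23 -0.29] along u -0.21
45 21.93 [ 0.5887 -0.1157  0.1699] [-0.4  -0.18 -0.02] along u 0.28
37 22.38 [ 0.5861 -0.1246  0.1605] [-0.13 -0.27 -0.27] along u 0.29
29 22.82 [ 0.5839 -0.1322  0.1499] [-0.4  -0.24 -0.08] along u 0.33
21 23.27 [ 0.5822 -0.1383  0.1382] [-0.19  0.06  0.12] along u -0.01
13 23.73 [ 0.581  -0.1429  0.1259] [0.66 0.43 0.25] along u -0.6
7 24.11 [ 0.5803 -0.1451  0.1161] [-0.07 -0.11 -0.22] along u 0.13
3 24.43 [ 0.5801 -0.1462  0.1096] [-0.32 -0.27  0.1 ] along u 0.35
1 24.71 [ 0.58   -0.1464  0.1064] [ 0.19  0.01 -0.52] along u -0.06
0 24.99 [ 0.5801 -0.1466  0.105 ] [-0.44  0.13  2.66] along u -0.0
```

View pics/side7z.png

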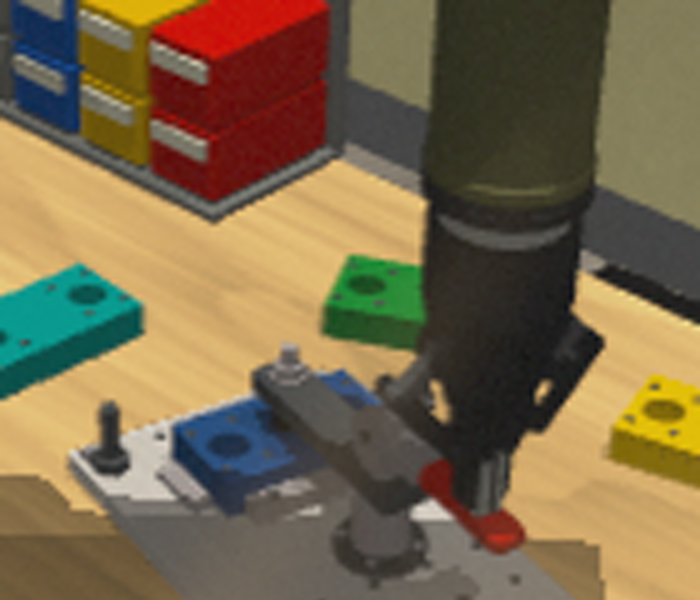

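Run:
```python
from h import *
p=lp(0)
for dz in (1,2,3,4,5,6,7):
    ctrl.movel(np.r_[p[:2],p[2]-dz*1e-3],max_speed=.02)
    f=F();s=get_state();print(dz,round(s['time'],2),s['tcp_pos'].round(4),f.round(2))
    if f[2]>20:break
```

```text
1 25.32 [ 0.5803 -0.1467  0.1048] [-2.64  1.35  9.91]
2 25.61 [ 0.5804 -0.1468  0.1046] [-3.78  2.56 16.22]
3 25.89 [ 0.5806 -0.1468  0.1044] [-5.54  3.71 22.22]
```

Run:
```python
from h import *
p=lp(0)
ctrl.movel(np.r_[p[:2],.28],max_speed=.15)
ctrl.movel([.42,.15,.30],max_speed=.25)
ctrl.pause(.2)
for n in ('side','top'):
    im,d=vision.grab_frame(n);np.save(f'{n}8.npy',d);cv2.imwrite(f'pics/{n}8.png',im)
    c=im[130:290,280:420] if n=='side' else im[130:240,260:400]
    cv2.imwrite(f'pics/{n}8z.png',cv2.resize(c,None,fx=5,fy=5,interpolation=cv2.INTER_CUBIC)[:600])
s=get_state();print(s['time'],s['tcp_pos'],s['contact_force'])
```

```text
29.025 [0.42022214 0.14946129 0.29999306] [-0.38125765  0.67182559  0.1775454 ]
```

View pics/side8z.png

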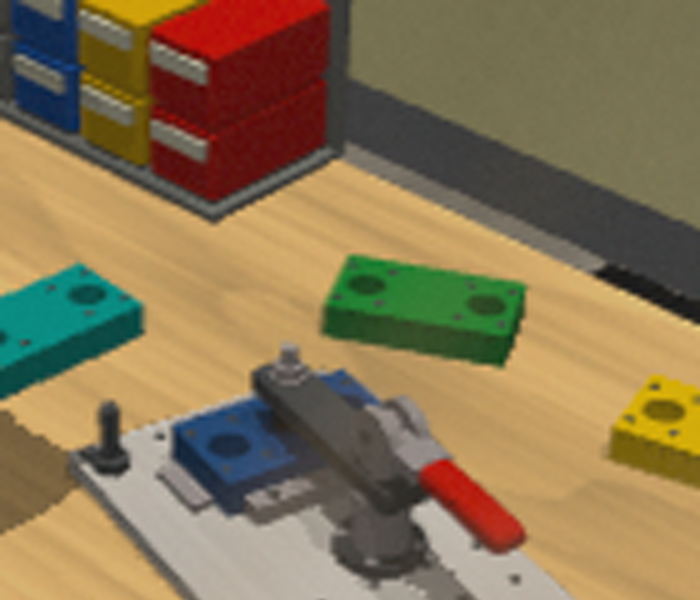

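View pics/top8z.png

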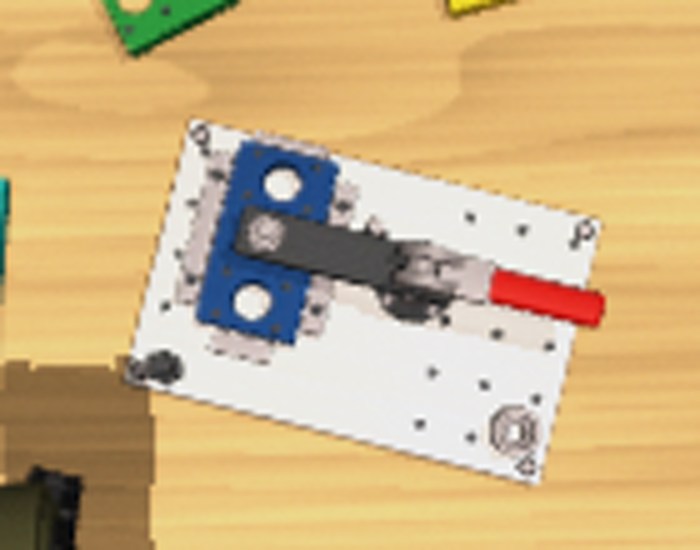

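View pics/top8.png

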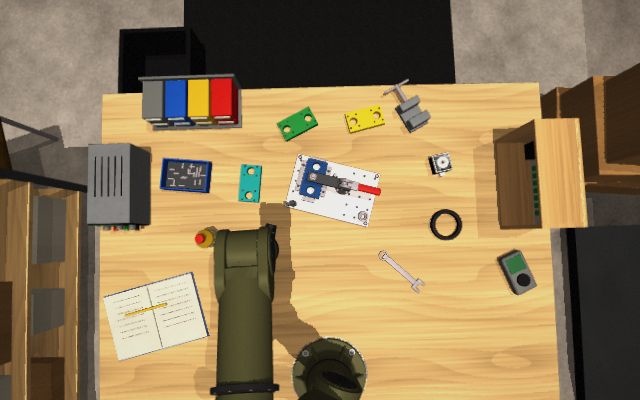

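Run:
```python
from h import *
S=lambda x,y:(x/5+280,y/5+130);T=lambda x,y:(x/5+260,y/5+130)
sc=tri(S(290,347),T(265,230));lt=tri(S(512,534),T(602,308));print(sc,lt);d=sc-lt
print(np.degrees(np.arctan2(d[1],d[0])),np.linalg.norm(d[:2]))
for n in('side','top'):
    D=np.load(n+'8.npy');models_=models.masks_of(n,'lever_grip')
    if models_: q_=cloud(n,D,models_[0]['mask']);g=q_[abs(q_[:,2]-.1)<.04];print(n,models_[0]['p'],np.median(g,0),np.polyfit((g[:,:2]-PB)@[-.272,-.962],g[:,2],1))
```

```text
[0.63064972 0.03135055 0.0909373 ] [ 0.57431661 -0.17438211  0.10098239]
74.6867826725536 0.2133057554893599
side 0.71 [ 0.58562071 -0.10157983  0.1012802 ] [-0.00612638  0.10105332]
top 0.7 [ 0.59180836 -0.10367465  0.1057807 ] [-0.03593557  0.10756314]
```

```bash
python3 -c "
from station import ticket,get_state
print(ticket.close_job(),get_state()['time'])"
```

```text
the job is handed in; nothing more can be done
the job is handed in; nothing more can be done
```

The plate is clamped and the job is handed in, at about 29 s on the robot's clock. With the fingers shut, I pushed the strap round with the outside of a finger until it stood against its stop pin. I backed off to check that, then pushed the lever down along its arc to its stop and moved the hand clear.

Last checks:
- **Strap:** It points along 74.7° in the world, against 74.2° for the fixture's +y, so it stands at its stop to within about half a degree. The stop had resisted the finger with about 11 N.
- **Lever:** It is level in both depth pictures, and its stop took 22 N with the fingertip at 104.4 mm, where the text gives 105 mm for the grip's top.
- **Foot and plate:** The screw end came down about 4.6 mm by triangulation, against 6 mm in the text, which I put down to pixel accuracy. The 15 N foot force was not measured directly. The plate lies where it was in its nest.
- **Other things:** Those I could see in the last pictures have not moved. The arm hid the screwdriver in the last top view, so I did not check it there.

Two readings disagreed with what I expected. The side and top cameras differed by 5 to 10 mm on the fixture's position. The force sensor showed almost nothing while the lever was going down, where the text gives about 4 N, although the pictures show it did move.

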